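# Pack up and dock a handheld monitor in the test dock

## Robot

A 7-joint arm with a two-finger parallel gripper is mounted at the origin on the work surface. World frame = base frame: x ahead of the robot, y to its left, z up, the work surface at z = 0. Lengths are in mm, angles in rad, forces in N, time in s.
With the tool pointing down it reaches from about 400 to 875 mm from the base axis. Payload 4.4 kg.
Tool frame: the origin (TCP) lies midway between the tips of the shut fingers; the grasp point (between the pads) lies 19 mm behind it; z points along the fingers, y is the line along which they close (so a half turn about z gives the same grasp; the last joint's range is limited). The gripper opens to 85 mm and grips with 20 to 120 N. Pads are 22 mm wide; open, the fingers measure 114 mm over their backs; the gripper's body (76 mm by 85 mm) begins 54 mm behind the grasp point. The pads swing forward as they close: fully open they stand 13 mm farther back than shut.
Start: joints at [1.261, 0.628, 0.038, 1.517, -0.027, 0.996, -0.02], TCP at [156.932, -630.785, 231.313] pointing down, gripper open.
Joint ranges: [-3.06, 3.06], [-0.37, 2.12], [-1.25, 1.32], [0.18, 2.47], [-1.1, 4.24], [0.23, 1.98], [-2.94, 2.94]. Speed limits (rad/s): [2.57, 2.57, 3.14, 3.14, 3.14, 3.14, 3.14].

## Interface

Orientations are given as [roll, pitch, yaw] about the fixed x, y, z axes, in that order (R = Rz(yaw) Ry(pitch) Rx(roll)).
In Python, from cell import ctrl gives the robot as it stands.
- The arm moves only by the shell command python3 -m handwheel 'ROWS'. ROWS is JSON, a list of rows, each a list of 3 entries, a list of its own where there are three numbers: the turn, a rotation vector about the tool's x, y, z in degrees, then the shift along the tool's x, y, z in m, then the closure, from 0 (fully open) to 1 (shut). A call has 1 to 5 rows; each row shifts and turns the commanded pose from where the row before left it, along the tool's axes as they then stand; what a row does not reach is not made up. A row lasts 1/12 s, in which the tool goes at most 41.7 mm and 7.16 degrees, less where a joint would pass 70% of its speed; a pose out of reach is approached as far as the arm can. A call is refused whole if a number of a shift passes 0.0417 or a number of a turn 7.16, either way. A call with a gripper value outside its range is refused whole. The fingers move at their own pace and stop on an object; the grip force is fixed at half the most. Time passes only in rows, so rows that do not move let the fingers close. It gives the time, the measured TCP pose, the force, the opening and the grip force at its end, in the units of the state.
- ctrl.read_state(): the state, without advancing time (a new reading comes with each control period).
- ctrl.get_image(name): name is "scene" or "top" or "wrist"; returns a dict with "pixels" (384x512x3 uint8, red, green, blue), "fx", "fy", "cx", "cy" (pixels), "pose" (4x4, takes a point from camera to world coordinates); the wrist camera has in their place "T_tool_cam" (4x4, takes a point from camera to tool coordinates, whose origin is the TCP and whose axes are the flange's). Camera axes: x right, y up, looking along -z (the intrinsics and any distortion apply to the point x, -y, -z); pixel columns grow to the right and rows downward; lengths in mm; the calibration is good to about 2 mm. The wrist camera is an equidistant fisheye: a pixel r from the principal point sees the ray r / f radians off the axis. A picture is of the moment at which its call begins: read the wrist's pose just before it. There is no depth.
- ctrl.finish_job(): hands the job in; it is judged then, once.
The state is a dict: "clock": time; "qpos": joint angles; "qd": joint speeds; "tau": joint torques, N m; "eef_pos": TCP position; "tool_rot": TCP orientation; "force": force on the tool from outside, world axes, zero at the start; "torque": the same for the moment, N m; "width": finger opening in mm; "gripper_force": force on a finger pad.
Only numpy, scipy, OpenCV 4.12 (cv2) and the standard library are available. Lean on these libraries where they do the work, as an engineer would, in place of code of your own. Each camera call takes 0.05 s, during which the arm holds its last target. There are 200 camera calls.

## Task

Dock the handheld monitor that lies on the job sheet. First stack the packing plates that it needs, flat on the dock's seat inside the low guides, so that its top will come up close under the hold-down bar (at most 4 mm of play); then lay it crosswise on them in front of the catch and push it fully home against the stop wall, so that its own edge lifts the gravity catch and the catch drops behind it. Do not lift the catch with the gripper, and leave the two waiting monitors, the spray bottle, the mug and the wooden case where they are.

Things in the scene. Friction and masses are not known exactly. Their poses are not given: they have to be found in the camera images.
- dock: aluminium test dock, fixed. Origin: at bench height under the middle of the stop wall's face; +x is the way a monitor is pushed in (away from the robot), y along the stop wall, z up. Floor 12 mm above the bench, x -180 to 25 mm, y +-112. Stop wall: face at x 0, y +-75, 104 mm above the floor. Docked, a monitor's long axis is along y, far long side on the stop wall, near long side at x -60
- seat (a point): middle of the dock's seat on its floor, at x -92 mm, y 0 in the dock's frame, same axes. The packing plates lie here, stacked, their long side along x. Low guides 6 mm high bound it: a bar at the near end (inner face x -166) and 20 mm long pieces at the corners (72 mm apart across y); the stop wall bounds its far end; the middle 90 mm of both sides is open for fingers
- home (a point): x -30 mm, y 0 in the dock's frame, 90 mm above the dock's floor: where the middle of a docked monitor's top comes, or up to 4 mm lower. Same axes as the dock
- bar (a point): hold-down bar of the dock: middle of its flat underside, at x -5 mm, y 0, 90 mm above the dock's floor. The bar overhangs the stop wall from x 0 to -10 mm, y +-75 mm, 14 mm thick
- cheek (a point): top of the dock's +y cheek (side wall) at its near end, x -65 mm, y 106 mm. Cheeks: inner faces at y +-102 mm, 8 mm thick, x -65 to 20 mm, 108 mm above the dock's floor, with short flared lead-ins to x -92 mm, 90 mm high
- catch (a joint): gravity catch of the dock, a hinge along the dock's y: 0 rad = down (at rest), grows as it is lifted, to 1.2. Two dark steel hook arms 8 mm wide at y +-86 mm on one axle at x 8 mm, 96 mm above the dock's floor, swing together and fall by their own weight (60 g in all, no spring). Down, the arms run level, 92 to 101 mm above the floor, each ending in a nose
- nose (a point): bottom of the catch's noses, mid-way between them: x -67 mm, y 0, 80 mm above the dock's floor when down. Their holding faces (towards the stop wall) are at x -64 mm; bevelled undersides rise from here to x -95 mm, 92 mm above the floor. A monitor set down before the catch needs its far side at x below -97 mm
- plate_10 (a point): centre (half-way up) of the 10 mm packing plate: a loose plain black plastic plate 140 x 60 x 10 mm, lying flat at the start. Its x axis is its long (140 mm) direction, y its 60 mm width, z its thickness; about 105 g
- plate_15 (a point): centre (half-way up) of the 15 mm packing plate: a loose plain black plastic plate 140 x 60 x 15 mm, lying flat at the start. Its x axis is its long (140 mm) direction, y its 60 mm width, z its thickness; about 158 g
- plate_25 (a point): centre (half-way up) of the 25 mm packing plate: a loose plain black plastic plate 140 x 60 x 25 mm, lying flat at the start. Its x axis is its long (140 mm) direction, y its 60 mm width, z its thickness; about 262 g
- plate_35 (a point): centre (half-way up) of the 35 mm packing plate: a loose plain black plastic plate 140 x 60 x 35 mm, lying flat at the start. Its x axis is its long (140 mm) direction, y its 60 mm width, z its thickness; about 368 g
- monitor_28 (a point): centre (half-way up) of the 28 mm deep handheld monitor: a loose white box, 188 mm long (its y axis), 60 wide (x), 28 deep (z), screen upward, with a long screen and one round key. 0.2 to 0.6 kg. Lies flat at the start, on the job sheet or waiting elsewhere
- monitor_38 (a point): centre (half-way up) of the 38 mm deep handheld monitor: a loose white box, 188 mm long (its y axis), 60 wide (x), 38 deep (z), screen upward, with a screen on one half and six round keys. 0.2 to 0.6 kg. Lies flat at the start, on the job sheet or waiting elsewhere
- monitor_48 (a point): centre (half-way up) of the 48 mm deep handheld monitor: a loose white box, 188 mm long (its y axis), 60 wide (x), 48 deep (z), screen upward, with a small square screen, a big round key pad and three keys. 0.2 to 0.6 kg. Lies flat at the start, on the job sheet or waiting elsewhere
- job_sheet (a point): middle of the job sheet, a sheet of ruled white paper 150 x 225 mm flat on the bench, of no thickness; the monitor to be docked is the one lying on it (its centre within 50 mm of this point; the others are over 130 mm away)
- spray: loose upright spray bottle, 56 mm across, 150 mm high; origin at the middle of its underside; must not be moved
- mug: loose upright white mug, 72 mm across with a handle, 90 mm high; origin at the middle of its underside; must not be moved
- case: loose wooden case 100 x 130 x 95 mm high with a brass bail on top (to 113 mm); origin at the middle of its underside; must not be moved

How it is judged:
By the outcome, as a careful person would: the job done as asked, in the order asked, and still so for the second after the job is handed in, with the robot touching nothing.
It also fails if it takes over 72 s, if anything falls off the work surface, if the arm or the gripper's body presses on something with over 40 N, if the wrist force passes 120 N, or if a joint passes its speed limit or range.

## Working session

There is one attempt and no reset: what is moved stays moved. The work goes in short steps, Python scripts to look and compute and a shell command to move; the robot and the scene stay as the last step left them, time stands still between calls to the robot, and variables do not carry over. Pictures are saved under pics/ and viewed, at most 10 in all, crops included, and the job is handed in when it is done.

```bash
ls; mkdir -p pics
python3 - <<'E'
from cell import ctrl
import cv2,json
s=ctrl.read_state();print(s)
import numpy as np
for n in("scene","top"):
    im=ctrl.get_image(n);p=im.pop("pixels");cv2.imwrite(f"pics/{n}0.png",p[:,:,::-1]);print(n,{k:np.round(v,3).tolist() for k,v in im.items()})
    np.savez(f"{n}0.npz",pixels=p,**im)
E
```

```text
pics
{'clock': 0.0, 'qpos': array([ 1.26116012,  0.62931606,  0.03845986,  1.51838904, -0.02700709,
        0.99629527, -0.01999802]), 'qd': array([ 0.00082891, -0.00131767,  0.0009876 , -0.00088278, -0.0004226 ,
        0.0020699 , -0.00138415]), 'tau': array([-2.15667596e-04, -5.63405585e+01,  1.22576125e+00, -1.93445849e+01,
        1.08869458e-02,  1.04131954e-02,  1.08301779e-05]), 'eef_pos': array([ 156.79445438, -630.15350016,  230.40217124]), 'tool_rot': array([-3.13970363e+00,  2.84117897e-05,  2.43819395e-01]), 'force': array([-0.61306899, -0.33657439,  0.00709945]), 'torque': array([ 0.01578506, -0.05322603, -0.06700251]), 'gripper_force': 0.0, 'width': 85.29911969669536}
scene {'fx': 363.296, 'fy': 363.296, 'cx': 256.264, 'cy': 196.645, 'pose': [[0.474, -0.628, 0.617, 1308.447], [0.88, 0.326, -0.345, -565.062], [0.016, 0.707, 0.707, 1016.503], [0.0, 0.0, 0.0, 1.0]]}
top {'fx': 444.065, 'fy': 444.065, 'cx': 247.333, 'cy': 190.871, 'pose': [[0.017, 0.999, -0.04, 452.16], [-1.0, 0.016, -0.005, -127.723], [-0.004, 0.04, 0.999, 1649.452], [0.0, 0.0, 0.0, 1.0]]}
```

View pics/scene0.png

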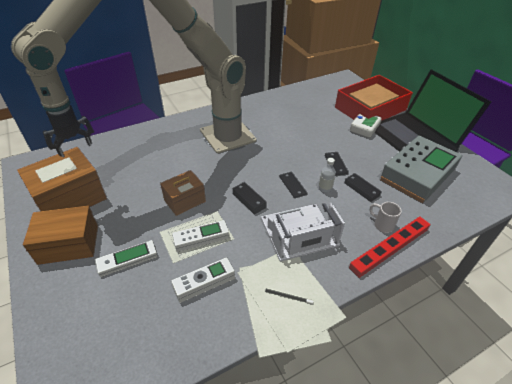

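View pics/top0.png

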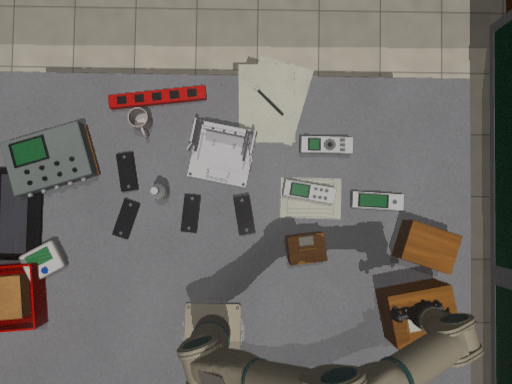

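The six-key monitor (monitor_38) lies on the job sheet, at top (310,190), so the stack is 35+15 mm. The four plates are at top (127,171), (126,218), (190,213) and (244,214), and the dock is at (223,150). Next: measure the poses and the plates' thicknesses.

```bash
cat > h.py <<'E'
import numpy as np,cv2
def load(n):
    d=np.load(n); return {k:d[k] for k in d.files}
def ray(im,uv):
    u,v=uv; d=np.array([(u-im["cx"])/im["fx"],-(v-im["cy"])/im["fy"],-1.]); P=im["pose"]
    return P[:3,3],P[:3,:3]@d
def onz(im,uv,z):
    o,d=ray(im,uv); return o+d*(z-o[2])/d[2]
def proj(im,p):
    P=im["pose"]; c=P[:3,:3].T@(np.asarray(p,float)-P[:3,3]); return np.array([im["cx"]+im["fx"]*c[0]/-c[2],im["cy"]-im["fy"]*c[1]/-c[2]])
E
python3 - <<'E'
from h import *
T=load("top0.npz");S=load("scene0.npz")
p=T["pixels"]; g=p.max(2)
m=(g<50).astype(np.uint8); m[:, 270:]=0;m[:140]=0;m[250:]=0;m[:,:105]=0
cs,_=cv2.findContours(m,0,2)
for c in cs:
    if cv2.contourArea(c)<150: continue
    r=cv2.minAreaRect(c); b=cv2.boxPoints(r)
    w=np.array([onz(T,q,20) for q in b]);e=[np.linalg.norm(w[1]-w[0]),np.linalg.norm(w[2]-w[1])]
    d=(w[1]-w[0]) if e[0]>e[1] else w[2]-w[1]
    print("plate",np.round(r[0],1),w.mean(0).round(),"size",np.round(e),"yaw",np.degrees(np.arctan2(d[1],d[0])).round(1), "scene px",proj(S,w.mean(0)).round())
# white-ish monitors
m=((p.min(2)>165)).astype(np.uint8); 
cs,_=cv2.findContours(m[120:220,270:420],0,2,offset=(270,120))
for c in cs:
    if cv2.contourArea(c)<60: continue
    r=cv2.minAreaRect(c); b=cv2.boxPoints(r); w=np.array([onz(T,q,38) for q in b]);e=[np.linalg.norm(w[1]-w[0]),np.linalg.norm(w[2]-w[1])]
    d=(w[1]-w[0]) if e[0]>e[1] else w[2]-w[1]
    print("mon",w.mean(0).round(),np.round(e),np.degrees(np.arctan2(d[1],d[0])).round(1))
a=cv2.resize(p[105:240,105:270,::-1],None,fx=3.6,fy=3.6,interpolation=2)[:486]
cv2.imwrite("pics/a.png",a[:, :594])
s=S["pixels"][145:265,225:390,::-1]
cv2.imwrite("pics/b.png",cv2.resize(s,None,fx=4.8,fy=4.8,interpolation=2))
E
```

```text
plate [125.7 218.2] [409. 325.  20.] size [135.  59.] yaw -17.7 scene px [335. 162.]
plate [126.8 171.3] [582. 326.  20.] size [ 61. 138.] yaw -170.1 scene px [362. 186.]
mon [ 486. -658.   38.] [52. 53.] -93.2
mon [ 511. -390.   38.] [53. 91.] -98.6
mon [ 690. -485.   38.] [25. 51.] -179.6
mon [ 692. -420.   38.] [77. 51.] -89.1
mon [ 691. -330.   38.] [29. 51.] -179.4
```

View pics/a.png

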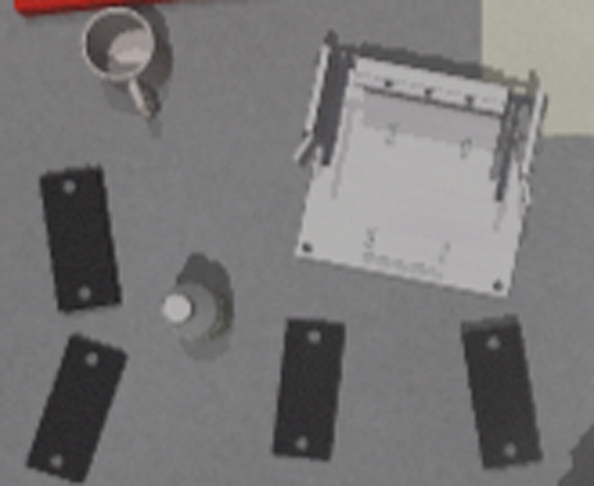

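View pics/b.png

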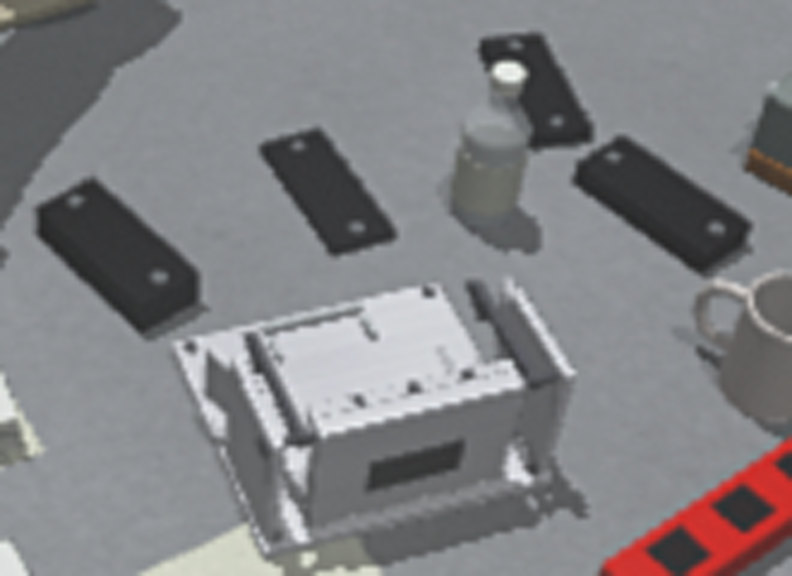

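Plates: far right of the spray = 25 mm, right of the dock = 35 mm. The two thin ones (centre, behind the spray) need telling apart. I'll triangulate the dots on the tops.

```bash
cat >> h.py <<'E'
def cen(im,uv,r=2):
    u,v=np.round(uv).astype(int); w=im["pixels"][v-r:v+r+1,u-r:u+r+1].astype(float).mean(2); w=np.clip(w-np.median(w)-8,0,None)
    y,x=np.mgrid[v-r:v+r+1,u-r:u+r+1]; return np.array([(x*w).sum(),(y*w).sum()])/w.sum()
def tri(a,ua,b,ub):
    o1,d1=ray(a,ua);o2,d2=ray(b,ub); A=np.c_[d1,-d2]; t=np.linalg.lstsq(A,o2-o1,rcond=None)[0]
    p,q=o1+t[0]*d1,o2+t[1]*d2; return (p+q)/2,np.linalg.norm(p-q)
E
python3 - <<'E'
from h import *
T=load("top0.npz");S=load("scene0.npz")
D={"25":([(69,187),(84,293)],[(614,157),(717,228)]),"15?":([(91,359),(56,461)],[(516,45),(557,122)]),"10?":([(314,337),(301,443)],[(298,145),(357,227)]),"35":([(493,343),(510,451)],[(75,201),(158,277)])}
for k,(a,b) in D.items():
    A=[cen(T,np.array(x)/3.6+105-.3) for x in a];B=[cen(S,np.array(x)/4.8+[225,145]-.3) for x in b]
    for o in ((0,1),(1,0)):
        r=[tri(T,A[i],S,B[o[i]]) for i in (0,1)]
        if max(q[1] for q in r)<25:
            c=(r[0][0]+r[1][0])/2;d=r[0][0]-r[1][0]
            print(k,c.round(1),"res",[q[1].round(1) for q in r],"z",[q[0][2].round(1) for q in r],"len",np.linalg.norm(d).round(),"yaw",np.degrees(np.arctan2(d[1],d[0])).round(1))
f=[np.array(x)/3.6+105-.3 for x in [(297,255),(507,297)]]
w=[onz(T,x,12) for x in f];print("floor corners",np.round(w,1),np.linalg.norm(w[0]-w[1]))
d=w[0]-w[1];yaw=np.arctan2(d[1],d[0])-np.pi/2;m=(w[0]+w[1])/2
o=m+180*np.array([np.cos(yaw),np.sin(yaw),0]);print("dock",o.round(1),np.degrees(yaw).round(1))
R=np.array([[np.cos(yaw),-np.sin(yaw),0],[np.sin(yaw),np.cos(yaw),0],[0,0,1]]);o[2]=0
for im,n,f,off in((T,"top",3.6,[105,105]),(S,"scene",4.8,[225,145])):
    for p in ([-180,112,12],[-180,-112,12],[-65,106,120],[-65,-106,120],[-10,75,116],[-10,-75,116]):
        print(n,p,((proj(im,o+R@p)-off)*f).round())
E
```

```text
25 [582.3 326.9  29.7] res [np.float64(2.1), np.float64(1.5)] z [np.float64(29.8), np.float64(29.6)] len 110.0 yaw 9.8
15? [409.  326.9  22.1] res [np.float64(1.6), np.float64(0.7)] z [np.float64(20.5), np.float64(23.8)] len 110.0 yaw -16.9
10? [433.4  90.3  15.5] res [np.float64(2.1), np.float64(1.5)] z [np.float64(15.2), np.float64(15.8)] len 110.0 yaw -5.3
35 [ 430.  -107.9   39.5] res [np.float64(1.7), np.float64(0.8)] z [np.float64(39.5), np.float64(39.6)] len 110.0 yaw 10.1
floor corners [[ 570.5  103.9   12. ]
 [ 530.8 -112.5   12. ]] 220.00330256524782
dock [727.7 -36.7  12. ] -10.4
top [-180, 112, 12] [294. 254.]
top [-180, -112, 12] [508. 296.]
top [-65, 106, 120] [308. 129.]
top [-65, -106, 120] [524. 172.]
top [-10, 75, 116] [352.  81.]
top [-10, -75, 116] [504. 111.]
scene [-180, 112, 12] [431. 283.]
scene [-180, -112, 12] [166. 345.]
scene [-65, 106, 120] [510. 291.]
scene [-65, -106, 120] [230. 357.]
scene [-10, 75, 116] [504. 360.]
scene [-10, -75, 116] [301. 410.]
```

Heights come out as 10/15/25/35 plus a steady 5 mm bias, so the plates are identified: 35 at (430,-108), 15 at (409,327). Dock at about (728,-37), yaw -10.4°. Now planning the first move, to above plate 35.

```bash
cat > plan.py <<'E'
import sys,numpy as np
from scipy.spatial.transform import Rotation as Ro
from cell import ctrl
# usage: plan.py x y z yawdeg ... (several waypoints): prints rows (turn, shift) in tool axes
def plan(*wps,step=41):
    s=ctrl.read_state(); p=s["eef_pos"].copy(); R=Ro.from_euler("xyz",s["tool_rot"])
    for w in wps:
        t=np.array(w[:3],float); G=Ro.from_euler("xyz",[np.pi,0,np.radians(w[3])]); 
        rv=np.degrees((R.inv()*G).as_rotvec()); n=max(1,int(np.ceil(max(np.linalg.norm(t-p)/step,np.linalg.norm(rv)/7.0)-.05)))
        print(f"-> {w} n={n} from {p.round(1)} turn {rv.round(1)}")
        for i in range(n):
            d=R.inv().apply((t-p)/(n-i)); d=np.round(d/1000,3); r=np.round(rv/n,1)
            p=p+R.apply(d*1000); R=R*Ro.from_rotvec(np.radians(r)); print([r.tolist(),d.tolist()])
if __name__=="__main__":
    a=list(map(float,sys.argv[1:])); plan(*[a[i:i+4] for i in range(0,len(a),4)])
E
python3 plan.py 430 -108 200 10
```

```text
-> [430.0, -108.0, 200.0, 10.0] n=15 from [ 156.8 -630.2  230.5] turn [-0.1  0.   4. ]
[[-0.0, 0.0, 0.3], [0.026, -0.029, 0.002]]
[[-0.0, 0.0, 0.3], [0.026, -0.03, 0.002]]
[[-0.0, 0.0, 0.3], [0.026, -0.03, 0.002]]
[[-0.0, 0.0, 0.3], [0.026, -0.03, 0.002]]
[[-0.0, 0.0, 0.3], [0.025, -0.03, 0.002]]
[[-0.0, 0.0, 0.3], [0.025, -0.03, 0.002]]
[[-0.0, 0.0, 0.3], [0.025, -0.03, 0.002]]
[[-0.0, 0.0, 0.3], [0.025, -0.03, 0.002]]
[[-0.0, 0.0, 0.3], [0.025, -0.03, 0.002]]
[[-0.0, 0.0, 0.3], [0.025, -0.031, 0.002]]
[[-0.0, 0.0, 0.3], [0.024, -0.031, 0.002]]
[[-0.0, 0.0, 0.3], [0.024, -0.031, 0.002]]
[[-0.0, 0.0, 0.3], [0.024, -0.031, 0.002]]
[[-0.0, 0.0, 0.3], [0.024, -0.031, 0.003]]
[[-0.0, 0.0, 0.3], [0.025, -0.031, 0.002]]
```

```bash
H="python3 -m handwheel"
$H '[[[0,0,0.3],[0.026,-0.029,0.002],0],[[0,0,0.3],[0.026,-0.03,0.002],0],[[0,0,0.3],[0.026,-0.03,0.002],0],[[0,0,0.3],[0.026,-0.03,0.002],0],[[0,0,0.3],[0.025,-0.03,0.002],0]]'
$H '[[[0,0,0.3],[0.025,-0.03,0.002],0],[[0,0,0.3],[0.025,-0.03,0.002],0],[[0,0,0.3],[0.025,-0.03,0.002],0],[[0,0,0.3],[0.025,-0.03,0.002],0],[[0,0,0.3],[0.025,-0.031,0.002],0]]'
$H '[[[0,0,0.3],[0.024,-0.031,0.002],0],[[0,0,0.3],[0.024,-0.031,0.002],0],[[0,0,0.3],[0.024,-0.031,0.002],0],[[0,0,0.3],[0.024,-0.031,0.003],0],[[0,0,0],[0.025,-0.031,0.002],0]]'
cat >> h.py <<'E'
def wristshot(name):
    from cell import ctrl; from scipy.spatial.transform import Rotation as Ro
    s=ctrl.read_state(); im=ctrl.get_image("wrist"); M=np.eye(4); M[:3,:3]=Ro.from_euler("xyz",s["tool_rot"]).as_matrix(); M[:3,3]=s["eef_pos"]
    im["pose"]=M@np.array(im["T_tool_cam"]); np.savez(name+".npz",**im); cv2.imwrite(f"pics/{name}.png",im["pixels"][:,:,::-1]); return im
def wray(im,uv):
    x=(uv[0]-im["cx"])/im["fx"];y=(uv[1]-im["cy"])/im["fy"];r=np.hypot(x,y)+1e-12
    return im["pose"][:3,3],im["pose"][:3,:3]@np.array([np.sin(r)*x/r,-np.sin(r)*y/r,-np.cos(r)])
def wonz(im,uv,z):
    o,d=wray(im,uv); return o+d*(z-o[2])/d[2]
def wproj(im,p):
    c=im["pose"][:3,:3].T@(np.asarray(p,float)-im["pose"][:3,3]); x,y,z=c[0],-c[1],-c[2]; h=np.hypot(x,y); r=np.arctan2(h,z); return np.array([im["cx"]+im["fx"]*r*x/h,im["cy"]+im["fy"]*r*y/h])
E
python3 - <<'E'
from h import *
im=wristshot("w1");print(np.round(im["T_tool_cam"],3),im["fx"],im["cx"],im["cy"]);print(im["pose"].round(2))
E
```

```text
clock: 0.52
eef_pos: [248.5, -453.9, 220.9]
tool_rot: [-3.141, -0.0, 0.217]
force: [1.4, -0.9, 0.1]
width: 85.2
gripper_force: 0.0
clock: 0.93
eef_pos: [339.6, -280.8, 211.2]
tool_rot: [3.142, 0.0, 0.191]
force: [1.5, 0.3, 0.5]
width: 85.2
gripper_force: 0.0
clock: 1.35
eef_pos: [430.5, -106.5, 200.1]
tool_rot: [-3.142, 0.001, 0.17]
force: [0.7, -0.9, -0.4]
width: 85.4
gripper_force: 0.0
[[-1.00000e-03  9.63000e-01  2.71000e-01  6.86690e+01]
 [ 1.00000e+00  1.00000e-03  0.00000e+00  1.38300e+00]
 [-0.00000e+00  2.71000e-01 -9.63000e-01 -1.43195e+02]
 [ 0.00000e+00  0.00000e+00  0.00000e+00  1.00000e+00]] 297.3186396354542 254.3123143252142 191.06926240994164
[[ 1.7000e-01  9.5000e-01  2.7000e-01  4.9848e+02]
 [-9.9000e-01  1.6000e-01  5.0000e-02 -9.6210e+01]
 [-0.0000e+00 -2.7000e-01  9.6000e-01  3.4325e+02]
 [ 0.0000e+00  0.0000e+00  0.0000e+00  1.0000e+00]]
```

View pics/w1.png

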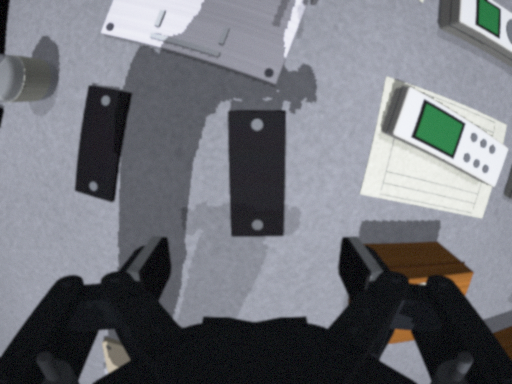

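Wrist view: plate 35 with dots at (257,125) and (257,225); dock front corners at (102,32) and (277,83); monitor_38 top corners at about (409,87), (508,147), (492,186), (394,133).

```bash
python3 - <<'E'
from h import *
im=load("w1.npz")
def pair(a,b,z,n):
    a,b=wonz(im,a,z),wonz(im,b,z);d=a-b;print(n,((a+b)/2).round(1),"len",np.linalg.norm(d).round(1),"yaw",np.degrees(np.arctan2(d[1],d[0])).round(1))
pair(cen(im,(257,125),5),cen(im,(257,225),5),35,"p35");pair(cen(im,(106,100),5),cen(im,(93,186),5),10,"p10")
pair((102,32),(277,83),12,"floor front")
# monitor: white mask
g=im["pixels"].astype(int); 
pair((409,87),(508,147),38,"mon edge A");pair((394,133),(492,186),38,"mon edge B");pair((409,87),(394,133),38,"short");pair((508,147),(492,186),38,"short2")
E
python3 plan.py 430 -108 0 10
```

```text
p35 [ 428.7 -110.9   35. ] len 108.7 yaw 10.1
p10 [432.7  89.   10. ] len 110.3 yaw -5.2
floor front [551.8  -6.6  12. ] len 221.8 yaw 79.6
mon edge A [ 547.1 -351.1   38. ] len 185.5 yaw 81.8
mon edge B [ 490.1 -340.2   38. ] len 180.2 yaw 80.4
short [ 532.7 -255.3   38. ] len 55.8 yaw -8.2
short2 [ 504.5 -436.    38. ] len 60.3 yaw -13.2
-> [430.0, -108.0, 0.0, 10.0] n=5 from [435.5 -97.8 200. ] turn [-0.2 -0.3  0.4]
[[-0.0, -0.1, 0.1], [-0.002, 0.002, 0.04]]
[[-0.0, -0.1, 0.1], [-0.001, 0.002, 0.04]]
[[-0.0, -0.1, 0.1], [-0.002, 0.002, 0.04]]
[[-0.0, -0.1, 0.1], [-0.001, 0.002, 0.04]]
[[-0.0, -0.1, 0.1], [-0.001, 0.002, 0.04]]
```

```bash
H="python3 -m handwheel"
$H '[[[0,0,0],[-0.002,0.003,0.04],0],[[0,0,0],[-0.001,0.003,0.04],0],[[0,0,0],[-0.002,0.002,0.04],0],[[0,0,0],[-0.002,0.002,0.04],0],[[0,0,0],[-0.001,0.001,0.038],0]]'
$H '[[[0,0,0],[0,0,0],0.2],[[0,0,0],[0,0,0],0.6],[[0,0,0],[0,0,0],0.6],[[0,0,0],[0,0,0],0.6],[[0,0,0],[0,0,0],0.6]]'
$H '[[[0,0,0],[0,0,0],0.6],[[0,0,0],[0,0,0],0.6],[[0,0,0],[0,0,-0.02],0.6],[[0,0,0],[0,0,-0.04],0.6],[[0,0,0],[0,0,-0.04],0.6]]'
python3 plan.py 637 -20 150 -10.4
```

```text
clock: 1.82
eef_pos: [420.3, -123.5, 39.7]
tool_rot: [3.133, 0.021, 0.17]
force: [-0.4, -0.5, 0.4]
width: 85.6
gripper_force: 0.0
clock: 2.23
eef_pos: [423.1, -124.2, 43.9]
tool_rot: [3.129, 0.014, 0.17]
force: [0.4, 0.0, 0.1]
width: 34.1
gripper_force: 0.0
clock: 2.65
eef_pos: [422.4, -122.1, 143.4]
tool_rot: [3.132, 0.02, 0.171]
force: [1.9, -0.7, -0.1]
width: 34.1
gripper_force: 0.0
-> [637.0, -20.0, 150.0, -10.4] n=6 from [ 422.4 -122.1  143.4] turn [ 0.7  1.  20.2]
[[0.1, 0.2, 3.4], [0.038, -0.011, -0.002]]
[[0.1, 0.2, 3.4], [0.037, -0.013, -0.002]]
[[0.1, 0.2, 3.4], [0.037, -0.015, -0.002]]
[[0.1, 0.2, 3.4], [0.036, -0.017, -0.001]]
[[0.1, 0.2, 3.4], [0.034, -0.019, -0.001]]
[[0.1, 0.2, 3.4], [0.034, -0.022, -0.002]]
```

```bash
python3 -c "
from cell import ctrl
s=ctrl.read_state();print(s['clock'],s['qpos'].round(3),s['qd'].round(3),s['eef_pos'],s['tool_rot'])"
python3 -m handwheel '[[[0,0,0],[0,0,0],0],[[0,0,0],[0,0,0],0],[[0,0,0],[0,0,0],0]]'
python3 -c "
from cell import ctrl
s=ctrl.read_state();print(s['clock'],s['qpos'].round(3),s['qd'].round(3),s['eef_pos'],s['tool_rot'])"; python3 plan.py 430 -109 60 10
```

```text
2.65 [ 0.388  0.498 -0.256  2.154  0.27   0.535 -1.474] [ 0.464 -0.927 -0.615 -0.428 -0.491  1.328  0.43 ] [ 422.44311446 -122.10362048  143.3651434 ] [3.13207186 0.01996668 0.17131893]
clock: 2.9
eef_pos: [423.5, -122.8, 143.0]
tool_rot: [3.13, 0.016, 0.17]
force: [-0.5, 0.1, -0.8]
width: 69.0
gripper_force: 0.0
2.9 [ 0.387  0.498 -0.254  2.155  0.273  0.53  -1.476] [-0.008  0.033  0.009  0.013  0.001 -0.    -0.002] [ 423.483673   -122.84655917  143.01587253] [3.13005974 0.01624282 0.17023941]
-> [430.0, -109.0, 60.0, 10.0] n=3 from [ 423.5 -122.8  143. ] turn [ 0.7  0.9 -0.2]
[[0.2, 0.3, -0.1], [0.003, -0.004, 0.028]]
[[0.2, 0.3, -0.1], [0.003, -0.005, 0.027]]
[[0.2, 0.3, -0.1], [0.004, -0.004, 0.028]]
```

```bash
python3 -m handwheel '[[[0.2,0.3,0],[0.003,-0.004,0.028],0],[[0.2,0.3,0],[0.003,-0.005,0.027],0],[[0.2,0.3,0],[0.004,-0.004,0.028],0],[[0,0,0],[0,0,0],0]]'
python3 -c "
from cell import ctrl
s=ctrl.read_state();print(s['clock'],s['qpos'].round(3),s['qd'].round(3),s['eef_pos'],s['tool_rot'])"; python3 plan.py 430 -109 10 10
```

```text
clock: 3.23
eef_pos: [426.9, -107.4, 54.8]
tool_rot: [-3.138, 0.01, 0.172]
force: [-0.4, -0.2, -1.0]
width: 85.7
gripper_force: 0.0
3.2333 [ 0.29   0.672 -0.157  2.215  0.35   0.288 -1.569] [ 0.032 -0.091 -0.031 -0.022 -0.03   0.12   0.043] [ 426.91300134 -107.41567178   54.84173221] [-3.138325    0.01036314  0.17240084]
-> [430.0, -109.0, 10.0, 10.0] n=2 from [ 426.9 -107.4   54.8] turn [-0.2  0.6 -0.1]
[[-0.1, 0.3, -0.1], [0.002, 0.001, 0.022]]
[[-0.1, 0.3, -0.1], [0.001, 0.001, 0.023]]
```

The wrist joint q6 is near its lower limit here, so the low reach is cut short. I'll grasp 30 mm farther out with a 5° inward tilt.

```bash
H="python3 -m handwheel"
$H '[[[0,-2.5,0],[0.018,0.001,0],0],[[0,-2.5,0],[0.018,0.001,0],0],[[0,0,0],[0,0,0.01],0],[[0,0,0],[0,0,0.02],0],[[0,0,0],[0,0,0.02],0]]'
$H '[[[0,0,0],[0,0,0],0]]'
python3 -c "
from cell import ctrl
s=ctrl.read_state();print(s['clock'],s['qpos'].round(3),s['qd'].round(3),s['eef_pos'],s['tool_rot'])"
```

```text
clock: 3.65
eef_pos: [462.7, -105.7, 9.0]
tool_rot: [3.14, 0.087, 0.171]
force: [-0.3, -0.2, -0.9]
width: 85.4
gripper_force: 0.0
clock: 3.73
eef_pos: [459.2, -105.5, 6.8]
tool_rot: [-3.141, 0.094, 0.171]
force: [-0.1, -0.3, -0.1]
width: 85.5
gripper_force: 0.0
3.7333 [ 0.237  0.805 -0.138  2.075  0.35   0.378 -1.596] [ 0.013 -0.055 -0.021 -0.011 -0.017  0.064  0.016] [ 459.21626948 -105.47145318    6.78625748] [-3.14072546  0.09425131  0.17098676]
```

```bash
H="python3 -m handwheel"
$H '[[[0,0,0],[0,0,0],0.6],[[0,0,0],[0,0,0],0.6],[[0,0,0],[0,0,0],0.6],[[0,0,0],[0,0,0],0.6]]'
$H '[[[0,0,0],[0,0,0],0.6],[[0,0,0],[0,0,-0.02],0.6],[[0,0,0],[0,0,-0.035],0.6],[[0,0,0],[0,0,-0.04],0.6],[[0,0,0],[0,0,-0.04],0.6]]'
python3 - <<'E'
from plan import *
plan([660,-25,175,-10.4])
E
```

```text
clock: 4.07
eef_pos: [462.5, -105.5, 10.3]
tool_rot: [3.141, 0.087, 0.17]
force: [-1.5, 0.7, 4.8]
width: 58.8
gripper_force: 65.4
clock: 4.48
eef_pos: [473.0, -103.5, 145.0]
tool_rot: [3.141, 0.089, 0.171]
force: [1.7, -0.5, -3.9]
width: 58.4
gripper_force: 66.8
-> [660, -25, 175, -10.4] n=5 from [ 473.  -103.5  145. ] turn [ 0.9  5.1 20.2]
[[0.2, 1.0, 4.0], [0.039, -0.009, -0.01]]
[[0.2, 1.0, 4.0], [0.038, -0.012, -0.009]]
[[0.2, 1.0, 4.0], [0.038, -0.014, -0.008]]
[[0.2, 1.0, 4.0], [0.036, -0.017, -0.007]]
[[0.2, 1.0, 4.0], [0.035, -0.02, -0.006]]
```

```bash
H="python3 -m handwheel"
$H '[[[0.2,0.8,4],[0.039,-0.009,-0.01],0.6],[[0.2,0.8,4],[0.038,-0.012,-0.009],0.6],[[0.2,0.8,4],[0.038,-0.014,-0.008],0.6],[[0.2,0.8,4],[0.036,-0.017,-0.007],0.6],[[0,0.8,4],[0.035,-0.02,-0.006],0.6]]'
$H '[[[0,0,0],[0,0,0],0.6],[[0,0,0],[0,0,0],0.6]]'
python3 - <<'E'
from h import *
from cell import ctrl
im=wristshot("w2");s=ctrl.read_state();print(s["eef_pos"],s["tool_rot"],s["force"])
S=ctrl.get_image("scene"); a=cv2.resize(S["pixels"][110:270,215:385,::-1],(408,384)); b=im["pixels"][:,:,::-1][:,60:450]
cv2.imwrite("pics/w2b.png",np.hstack([a,b]))
E
```

```text
clock: 4.9
eef_pos: [661.7, -25.4, 172.7]
tool_rot: [3.136, 0.016, -0.183]
force: [0.2, -1.0, -3.5]
width: 58.5
gripper_force: 66.8
clock: 5.07
eef_pos: [661.7, -22.9, 171.8]
tool_rot: [3.138, 0.016, -0.176]
force: [-0.5, -1.1, -3.2]
width: 58.6
gripper_force: 67.0
[659.77084393 -24.79969324 171.29417854] [ 3.13585827  0.01885143 -0.17707501] [-0.97016282 -0.02018647 -3.59533099]
```

View pics/w2b.png

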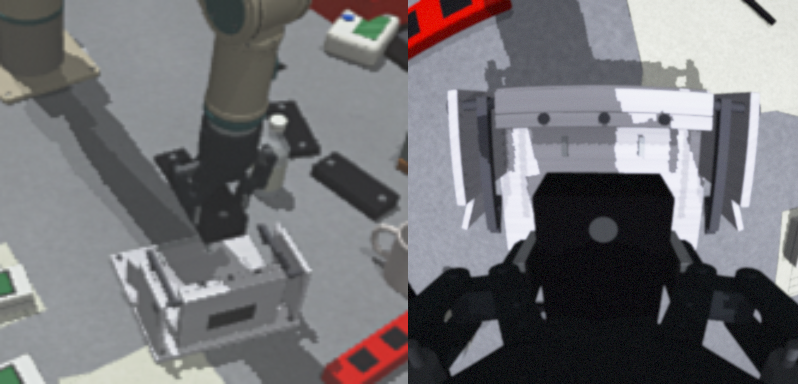

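```bash
python3 - <<'E'
from h import *
im=load("w2.npz")
f=lambda u,v:(u-348,v)
for n,a,b,z in (("bar top front",f(496,111),f(713,113),116),("bar bottom front",f(498,127),f(712,130),102)):
    A,B=wonz(im,a,z),wonz(im,b,z);d=A-B;yaw=np.arctan2(d[1],d[0])-np.pi/2;m=(A+B)/2
    print(n,m.round(1),np.linalg.norm(d).round(1),np.degrees(yaw).round(1),"dock origin",(m+10*np.array([np.cos(yaw),np.sin(yaw),0])).round(1))
dot=wonz(im,cen(im,f(602,230),8),195);print("plate dot if top at z=195",dot.round(1))
for z in (185,190,200): print(z,wonz(im,f(602,230),z).round(1))
E
python3 plan.py 667 -26 60 -10.4
```

```text
bar top front [729.  -38.2 116. ] 149.2 -10.6 dock origin [738.9 -40.  116. ]
bar bottom front [716.6 -36.6 102. ] 158.5 -10.9 dock origin [726.4 -38.5 102. ]
plate dot if top at z=195 [nan nan nan]
185 [674.9 -26.3 185. ]
190 [677.2 -26.7 190. ]
200 [681.6 -27.5 200. ]
-> [667.0, -26.0, 60.0, -10.4] n=3 from [659.  -25.9 171.2] turn [0.4 1.1 0.2]
[[0.1, 0.4, 0.1], [0.003, -0.001, 0.037]]
[[0.1, 0.4, 0.1], [0.003, -0.0, 0.037]]
[[0.1, 0.4, 0.1], [0.003, -0.001, 0.037]]h.py:13: RuntimeWarning: invalid value encountered in divide
  y,x=np.mgrid[v-r:v+r+1,u-r:u+r+1]; return np.array([(x*w).sum(),(y*w).sum()])/w.sum()
```

```bash
H="python3 -m handwheel"
$H '[[[0,0,0],[0.004,-0.001,0.03],0.6],[[0,0,0],[0.003,0,0.035],0.6],[[0,0,0],[0.003,0,0.035],0.6],[[0,0,0],[0,0,0],0.6],[[0,0,0],[0,0,0],0.6]]'
python3 plan.py 669 -27.3 32 -10.5
```

```text
clock: 5.58
eef_pos: [665.7, -27.6, 69.8]
tool_rot: [3.135, 0.023, -0.18]
force: [-0.1, -0.5, -2.0]
width: 58.3
gripper_force: 67.7
-> [669.0, -27.3, 32.0, -10.5] n=1 from [665.7 -27.6  69.8] turn [0.4 1.3 0.2]
[[0.4, 1.3, 0.2], [0.004, -0.001, 0.038]]
```

```bash
H="python3 -m handwheel"
$H '[[[0,0,0],[0.002,0,0.02],0.6],[[0,0,0],[0.001,0,0.018],0.6],[[0,0,0],[0,0,0],0.6],[[0,0,0],[0,0,0],0.6]]'
$H '[[[0,0,0],[0,0,0.004],0.6],[[0,0,0],[0,0,0.003],0.6],[[0,0,0],[0,0,0],0.6]]'
```

```text
clock: 5.92
eef_pos: [671.3, -27.3, 35.4]
tool_rot: [3.136, 0.016, -0.179]
force: [0.6, 0.8, -2.7]
width: 58.9
gripper_force: 67.6
clock: 6.17
eef_pos: [672.7, -26.9, 28.6]
tool_rot: [3.137, 0.013, -0.179]
force: [1.1, 0.3, 2.0]
width: 58.8
gripper_force: 68.6
```

```bash
H="python3 -m handwheel"
$H '[[[0,0,0],[-0.002,0,0.003],0.6],[[0,0,0],[0,0,0.002],0.6],[[0,0,0],[0,0,0],0.6]]'
$H '[[[0,0,0],[0,0,0],0],[[0,0,0],[0,0,0],0],[[0,0,0],[0,0,0],0],[[0,0,0],[0,0,0],0]]'
$H '[[[0,0,0],[0,0,-0.02],0],[[0,0,0],[0,0,-0.04],0],[[0,0,0],[-0.01,0,-0.04],0],[[0,0,0],[-0.02,0,-0.04],0]]'
python3 plan.py 500 200 170 -17
```

```text
clock: 6.42
eef_pos: [672.3, -26.6, 24.2]
tool_rot: [3.138, 0.01, -0.179]
force: [3.5, -0.3, 5.9]
width: 58.8
gripper_force: 68.9
clock: 6.75
eef_pos: [668.3, -26.4, 21.6]
tool_rot: [3.136, 0.018, -0.179]
force: [-0.2, -1.2, -0.4]
width: 85.3
gripper_force: 0.0
clock: 7.08
eef_pos: [644.1, -21.4, 160.6]
tool_rot: [3.137, 0.016, -0.18]
force: [0.9, 0.1, 1.3]
width: 85.5
gripper_force: 0.0
-> [500.0, 200.0, 170.0, -17.0] n=7 from [644.1 -21.4 160.6] turn [0.3 0.9 6.7]
[[0.0, 0.1, 1.0], [-0.026, -0.027, -0.001]]
[[0.0, 0.1, 1.0], [-0.026, -0.027, -0.001]]
[[0.0, 0.1, 1.0], [-0.027, -0.027, -0.001]]
[[0.0, 0.1, 1.0], [-0.027, -0.026, -0.001]]
[[0.0, 0.1, 1.0], [-0.028, -0.026, -0.001]]
[[0.0, 0.1, 1.0], [-0.028, -0.025, -0.002]]
[[0.0, 0.1, 1.0], [-0.029, -0.024, -0.001]]
```

```bash
python3 - <<'E'
from h import *
im=wristshot("w3"); g=im["pixels"].astype(float).mean(2); print(im["pose"][:3,3].round(1))
c=np.array([637.6,-21.4]);u=np.array([.983,-.184])
P=[]
for s in(55,-55):
    q=wproj(im,[*(c+s*u),47]); print("exp",q.round(1))
    x0,y0=np.round(q).astype(int)
    if y0>380: continue
    w=g[max(0,y0-25):y0+25,x0-25:x0+25]; m=((w>70)&(w<150)).astype(np.uint8)
    n,l,st,ce=cv2.connectedComponentsWithStats(m)
    for i in range(1,n):
        if 15<st[i,4]<400: e=ce[i]+[x0-25,max(0,y0-25)];print(st[i].tolist(),e.round(1),wonz(im,e,47).round(1))
cv2.imwrite("pics/w3c.png",im["pixels"][:,:,::-1])
E
python3 plan.py 420 323 205 -17
```

```text
[714.2 -34.8 302.7]
exp [253.8 131.2]
[0, 0, 50, 7, 350] [253.5 109. ] [710.6 -34.7  47. ]
[19, 19, 13, 12, 127] [253.8 130.5] [692.3 -31.6  47. ]
exp [253.4 247.2]
-> [420.0, 323.0, 205.0, -17.0] n=10 from [643.7 -20.1 168.6] turn [0.2 0.5 6.8]
[[0.0, 0.1, 0.7], [-0.028, -0.03, -0.003]]
[[0.0, 0.1, 0.7], [-0.029, -0.029, -0.004]]
[[0.0, 0.1, 0.7], [-0.029, -0.029, -0.004]]
[[0.0, 0.1, 0.7], [-0.029, -0.029, -0.004]]
[[0.0, 0.1, 0.7], [-0.029, -0.028, -0.004]]
[[0.0, 0.1, 0.7], [-0.03, -0.028, -0.003]]
[[0.0, 0.1, 0.7], [-0.03, -0.028, -0.004]]
[[0.0, 0.1, 0.7], [-0.031, -0.027, -0.004]]
[[0.0, 0.1, 0.7], [-0.031, -0.027, -0.003]]
[[0.0, 0.1, 0.7], [-0.031, -0.027, -0.004]]
```

View pics/w3c.png

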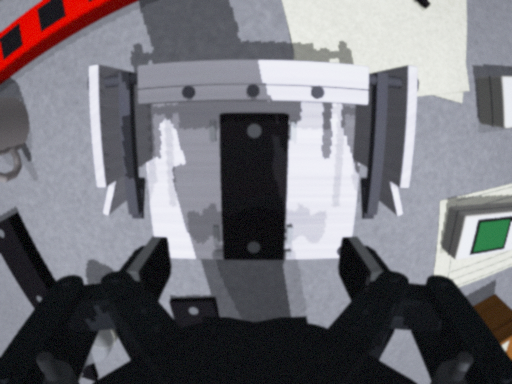

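Plate 35 lies square in the seat, with dots at (254,130) and (254,247). Now plate 15.

```bash
H="python3 -m handwheel"
$H '[[[0,0,0],[-0.01,-0.01,-0.035],0],[[0,0,0.7],[-0.028,-0.028,-0.01],0],[[0,0,0.7],[-0.029,-0.029,0],0],[[0,0,0.7],[-0.029,-0.029,0],0],[[0,0,0.7],[-0.029,-0.029,0],0]]'
$H '[[[0,0,0.7],[-0.029,-0.028,0],0],[[0,0,0.7],[-0.03,-0.028,0],0],[[0,0,0.7],[-0.03,-0.028,0],0],[[0,0,0.7],[-0.031,-0.027,0],0],[[0,0,0.7],[-0.031,-0.027,0],0]]'
$H '[[[0,0,0.7],[-0.025,-0.02,0],0],[[0,0,0],[0,0,0],0],[[0,0,0],[0,0,0],0]]'
python3 - <<'E'
from plan import *
from h import *
im=wristshot("w4"); g=im["pixels"].astype(float).mean(2)
c=np.array([409,326.9]);u=np.array([np.cos(np.radians(-17)),np.sin(np.radians(-17))]);P=[]
for s in(55,-55):
    q=wproj(im,[*(c+s*u),15]); print("exp",q.round(1)); x0,y0=np.round(q).astype(int)
    w=g[y0-20:y0+20,x0-20:x0+20]; m=((w>70)&(w<150)).astype(np.uint8)
    n,l,st,ce=cv2.connectedComponentsWithStats(m)
    for i in range(1,n):
        if 15<st[i,4]<250: e=ce[i]+[x0-20,y0-20];print(st[i].tolist(),e.round(1),wonz(im,e,15).round(1))
plan([420,323,60,-17],[420,323,-3,-17])
print(ctrl.read_state()["qpos"].round(2))
E
```

```text
clock: 7.55
eef_pos: [544.1, 126.9, 206.1]
tool_rot: [3.136, 0.017, -0.229]
force: [0.9, 0.7, 0.6]
width: 85.5
gripper_force: 0.0
clock: 7.97
eef_pos: [432.2, 298.4, 207.3]
tool_rot: [3.134, 0.017, -0.289]
force: [0.8, 0.7, -0.1]
width: 85.3
gripper_force: 0.0
clock: 8.22
eef_pos: [413.7, 325.5, 207.6]
tool_rot: [3.134, 0.017, -0.296]
force: [1.6, -1.0, 0.7]
width: 85.5
gripper_force: 0.0
exp [252.  123.6]
[0, 0, 40, 8, 213] [253.6 108.4] [477.4 304.2  15. ]
[15, 14, 14, 14, 68] [253.4 124.4] [460.3 309.7  15. ]
exp [252.2 215.8]
[15, 15, 12, 12, 73] [252.4 216.8] [355.1 343.1  15. ]
[0, 31, 40, 2, 70] [253.2 227.4] [341.4 346.3  15. ]
-> [420, 323, 60, -17] n=4 from [415.1 323.5 207.5] turn [ 0.5  0.9 -0.1]
[[0.1, 0.2, -0.0], [0.002, -0.001, 0.037]]
[[0.1, 0.2, -0.0], [0.002, -0.0, 0.037]]
[[0.1, 0.2, -0.0], [0.001, -0.0, 0.037]]
[[0.1, 0.2, -0.0], [0.001, -0.001, 0.036]]
-> [420, 323, -3, -17] n=2 from [419.6 323.3  60.4] turn [ 0.1  0.1 -0.1]
[[0.0, 0.1, -0.1], [0.0, 0.0, 0.032]]
[[0.0, 0.1, -0.1], [0.001, 0.0, 0.031]]
[-0.6   0.49 -0.16  1.87  0.09  0.8  -2.67]
```

```bash
H="python3 -m handwheel"
$H '[[[0.1,0.2,0],[0.002,-0.001,0.037],0],[[0.1,0.2,0],[0.002,0,0.037],0],[[0.1,0.2,0.3],[0.001,0,0.037],0],[[0.1,0.2,0.3],[0.001,0,0.036],0]]'
$H '[[[0,0,0],[0,0,0.025],0],[[0,0,0],[0,0,0.02],0],[[0,0,0],[0,0,0.01],0],[[0,0,0],[0,0,0],0]]'
python3 -c "
from cell import ctrl
print(ctrl.read_state()['qpos'].round(2))"; python3 plan.py 420 322.5 -3 -17.6
```

```text
clock: 8.6
eef_pos: [421.4, 320.3, 59.3]
tool_rot: [3.141, 0.001, -0.315]
force: [0.3, 0.5, 0.0]
width: 85.1
gripper_force: 0.0
clock: 8.93
eef_pos: [419.5, 320.0, 3.6]
tool_rot: [3.137, 0.004, -0.314]
force: [0.1, -1.2, -0.6]
width: 85.3
gripper_force: 0.0
[-0.65  0.82 -0.08  2.    0.17  0.33 -2.75]
-> [420.0, 322.5, -3.0, -17.6] n=1 from [419.5 320.    3.6] turn [ 0.3  0.2 -0.4]
[[0.3, 0.2, -0.4], [-0.0, -0.003, 0.007]]
```

```bash
H="python3 -m handwheel"
$H '[[[0.2,0,0],[0,-0.002,0.005],0],[[0,0,0],[0,0,0],0.3],[[0,0,0],[0,0,0],0.6],[[0,0,0],[0,0,0],0.6],[[0,0,0],[0,0,0],0.6]]'
$H '[[[0,0,0],[0,0,0],0.6],[[0,0,0],[0,0,0],0.6]]'
```

```text
clock: 9.35
eef_pos: [421.1, 324.7, 2.3]
tool_rot: [-3.137, 0.001, -0.312]
force: [-0.0, -0.8, 5.3]
width: 58.1
gripper_force: 64.6
clock: 9.52
eef_pos: [421.1, 324.7, 2.3]
tool_rot: [-3.137, 0.001, -0.312]
force: [0.2, -1.3, 5.4]
width: 57.8
gripper_force: 64.7
```

```bash
H="python3 -m handwheel"
$H '[[[0,0,0],[0,0,-0.02],0.6],[[0,0,0],[0,0,-0.04],0.6],[[0,0,0],[0,0,-0.04],0.6],[[0,0,0],[0,0,-0.04],0.6],[[0,0,0],[0,0,-0.04],0.6]]'
$H '[[[0,0,0],[0,0,-0.025],0.6],[[0,0,0],[0,0,0],0.6]]'
python3 plan.py 649 -23.5 180 -10.5
```

```text
clock: 9.93
eef_pos: [420.2, 323.5, 183.3]
tool_rot: [-3.138, 0.002, -0.311]
force: [1.5, 0.9, -1.9]
width: 58.3
gripper_force: 65.3
clock: 10.1
eef_pos: [423.4, 326.1, 212.2]
tool_rot: [-3.128, -0.004, -0.312]
force: [0.3, 0.4, -0.4]
width: 58.0
gripper_force: 65.4
-> [649.0, -23.5, 180.0, -10.5] n=11 from [423.4 326.1 212.2] turn [-0.8 -0.3 -7.4]
[[-0.1, -0.0, -0.7], [0.029, 0.024, 0.003]]
[[-0.1, -0.0, -0.7], [0.029, 0.024, 0.003]]
[[-0.1, -0.0, -0.7], [0.029, 0.025, 0.003]]
[[-0.1, -0.0, -0.7], [0.028, 0.025, 0.003]]
[[-0.1, -0.0, -0.7], [0.028, 0.025, 0.003]]
[[-0.1, -0.0, -0.7], [0.028, 0.026, 0.003]]
[[-0.1, -0.0, -0.7], [0.027, 0.026, 0.003]]
[[-0.1, -0.0, -0.7], [0.027, 0.026, 0.003]]
[[-0.1, -0.0, -0.7], [0.027, 0.027, 0.003]]
[[-0.1, -0.0, -0.7], [0.027, 0.027, 0.003]]
[[-0.1, -0.0, -0.7], [0.026, 0.028, 0.002]]
```

```bash
H="python3 -m handwheel"
$H '[[[-0.1,0,-0.7],[0.029,0.024,0],0.6],[[-0.1,0,-0.7],[0.029,0.024,0],0.6],[[-0.1,0,-0.7],[0.029,0.025,0],0.6],[[-0.1,0,-0.7],[0.028,0.025,0],0.6],[[-0.1,0,-0.7],[0.028,0.025,0],0.6]]'
$H '[[[-0.1,0,-0.7],[0.028,0.026,0],0.6],[[-0.1,0,-0.7],[0.027,0.026,0.005],0.6],[[0,0,-0.7],[0.027,0.026,0.005],0.6],[[0,0,-0.7],[0.027,0.027,0.008],0.6],[[0,0,-0.7],[0.027,0.027,0.008],0.6]]'
$H '[[[0,0,-0.4],[0.022,0.022,0.008],0.6],[[0,0,0],[0,0,0],0.6],[[0,0,0],[0,0,0],0.6]]'
python3 - <<'E'
from h import *
from plan import *
im=wristshot("w5"); g=im["pixels"].astype(float).mean(2); s=ctrl.read_state();p=s["eef_pos"];y=s["tool_rot"][2]
q=wproj(im,[*(p[:2]+(55-13.3)*np.array([np.cos(y),np.sin(y)])),p[2]+12.7]);print("exp",q.round(1))
x0,y0=np.round(q).astype(int);w=g[y0-30:y0+30,x0-30:x0+30];m=((w>60)&(w<160)).astype(np.uint8)
n,l,st,ce=cv2.connectedComponentsWithStats(m)
for i in range(1,n):
    if 40<st[i,4]<600: e=ce[i]+[x0-30,y0-30];d=wonz(im,e,p[2]+12.7);print(st[i].tolist(),e.round(1),d.round(1),"centre",(d[:2]-55*np.array([np.cos(y),np.sin(y)])).round(1))
plan([651.3,-24,100,-10.5],[651.3,-24,54,-10.5])
E
```

```text
clock: 10.52
eef_pos: [522.9, 163.3, 205.1]
tool_rot: [3.136, 0.003, -0.249]
force: [0.1, 0.7, -1.9]
width: 58.1
gripper_force: 65.3
clock: 10.93
eef_pos: [625.9, 4.1, 179.4]
tool_rot: [3.133, 0.004, -0.189]
force: [0.1, 1.6, -2.0]
width: 58.2
gripper_force: 65.3
clock: 11.18
eef_pos: [642.6, -23.0, 170.5]
tool_rot: [3.131, 0.005, -0.187]
force: [0.2, 0.9, -2.3]
width: 57.8
gripper_force: 65.3
exp [245.6 173.5]
[25, 16, 27, 26, 545] [253.6 171.3] [683.6 -31.6 183.8] centre [629.5 -21.6]
-> [651.3, -24, 100, -10.5] n=2 from [642.3 -20.3 171.1] turn [ 0.5  0.3 -0. ]
[[0.2, 0.2, -0.0], [0.005, 0.001, 0.036]]
[[0.2, 0.2, -0.0], [0.005, 0.001, 0.035]]
-> [651.3, -24, 54, -10.5] n=2 from [651.4 -24.5 100.1] turn [ 0.1 -0.1 -0. ]
[[0.0, -0.0, -0.0], [-0.0, -0.0, 0.023]]
[[0.0, -0.0, -0.0], [-0.0, -0.001, 0.023]]
```

```bash
H="python3 -m handwheel"
$H '[[[0.2,0,0],[0.005,0,0.036],0.6],[[0.2,0,0],[0.004,0,0.035],0.6],[[0,0,0],[0,0,0.023],0.6],[[0,0,0],[0,0,0.018],0.6],[[0,0,0],[0,0,0],0.6]]'
$H '[[[0,0,0],[0,0,0.003],0.6],[[0,0,0],[0,0,0.002],0.6],[[0,0,0],[0,0,0],0.6]]'
```

```text
clock: 11.65
eef_pos: [647.7, -19.6, 56.2]
tool_rot: [3.14, 0.011, -0.179]
force: [-1.7, 0.4, -1.9]
width: 57.8
gripper_force: 65.3
clock: 11.9
eef_pos: [652.4, -21.3, 56.5]
tool_rot: [3.141, 0.001, -0.181]
force: [0.8, -0.5, -2.2]
width: 58.0
gripper_force: 65.3
```

```bash
H="python3 -m handwheel"
$H '[[[0,0,0],[0,0.001,0.003],0.6],[[0,0,0],[0,0,0.002],0.6],[[0,0,0],[0,0,0],0.6]]'
$H '[[[0,0,0],[0,0,0.002],0.6],[[0,0,0],[0,0,0],0.6]]'
```

```text
clock: 12.15
eef_pos: [651.4, -23.2, 50.4]
tool_rot: [3.14, 0.003, -0.183]
force: [-0.6, 0.5, -1.8]
width: 58.2
gripper_force: 65.3
clock: 12.32
eef_pos: [651.7, -23.2, 49.5]
tool_rot: [3.14, 0.002, -0.183]
force: [-2.0, -0.4, 6.1]
width: 58.4
gripper_force: 66.2
```

Contact. Release, retreat and look.

```bash
H="python3 -m handwheel"
$H '[[[0,0,0],[0,0,0],0],[[0,0,0],[0,0,0],0],[[0,0,0],[0,0,0],0],[[0,0,0],[0,0,0],0]]'
$H '[[[0,0,0],[0,0,-0.02],0],[[0,0,0],[0,0,-0.04],0],[[0,0,0],[-0.005,0,-0.04],0],[[0,0,0],[-0.01,0,-0.03],0],[[0,0,0],[0,0,0],0]]'
$H '[[[0,0,0],[0,0,0],0]]'
python3 - <<'E'
from h import *
from plan import *
im=wristshot("w6"); S=ctrl.get_image("scene")
cv2.imwrite("pics/w6b.png",np.hstack([cv2.resize(S["pixels"][130:270,225:375,::-1],(411,384),interpolation=2),im["pixels"][:,60:440,::-1]]))
for q in ((254,130),(254,250)):
    x0,y0=q;w=im["pixels"].astype(float).mean(2)[y0-30:y0+30,x0-30:x0+30];m=((w>60)&(w<130)).astype(np.uint8);n,l,st,ce=cv2.connectedComponentsWithStats(m)
    for i in range(1,n):
        if 40<st[i,4]<300: e=ce[i]+[x0-30,y0-30];print(st[i].tolist(),e.round(1),wonz(im,e,62).round(1))
plan([517,-345,200,80.5])
E
```

```text
clock: 12.65
eef_pos: [651.5, -23.0, 48.1]
tool_rot: [3.14, 0.003, -0.182]
force: [-0.4, 0.0, -1.3]
width: 85.6
gripper_force: 0.0
clock: 13.07
eef_pos: [640.0, -19.5, 185.1]
tool_rot: [-3.141, -0.007, -0.182]
force: [0.3, 0.8, 0.3]
width: 85.3
gripper_force: 0.0
clock: 13.15
eef_pos: [638.1, -20.0, 180.4]
tool_rot: [3.141, -0.001, -0.182]
force: [0.1, 0.9, -0.3]
width: 85.2
gripper_force: 0.0
[24, 18, 14, 14, 151] [254.6 124.7] [692.8 -31.7  62. ]
-> [517, -345, 200, 80.5] n=13 from [636.4 -20.3 177.3] turn [ -0.1   0.3 -90.9]
[[-0.0, 0.0, -7.0], [-0.005, 0.026, -0.002]]
[[-0.0, 0.0, -7.0], [-0.008, 0.026, -0.002]]
[[-0.0, 0.0, -7.0], [-0.011, 0.024, -0.002]]
[[-0.0, 0.0, -7.0], [-0.014, 0.023, -0.002]]
[[-0.0, 0.0, -7.0], [-0.016, 0.021, -0.002]]
[[-0.0, 0.0, -7.0], [-0.019, 0.019, -0.001]]
[[-0.0, 0.0, -7.0], [-0.021, 0.017, -0.002]]
[[-0.0, 0.0, -7.0], [-0.023, 0.014, -0.001]]
[[-0.0, 0.0, -7.0], [-0.024, 0.011, -0.002]]
[[-0.0, 0.0, -7.0], [-0.025, 0.008, -0.001]]
[[-0.0, 0.0, -7.0], [-0.026, 0.005, -0.002]]
[[-0.0, 0.0, -7.0], [-0.026, 0.002, -0.001]]
[[-0.0, 0.0, -7.0], [-0.027, -0.002, -0.002]]
```

View pics/w6b.png

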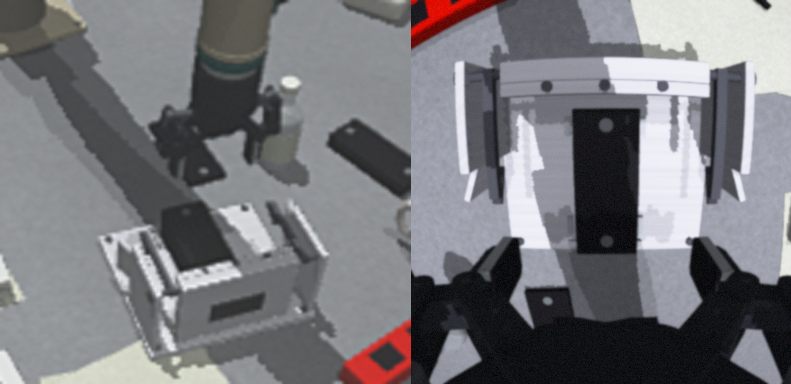

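The stack is aligned: the top dot at (254,125) maps to within 1 mm of plate 35's. Next, the monitor.

```bash
H="python3 -m handwheel"
$H '[[[0,0,-7],[-0.005,0.026,-0.002],0],[[0,0,-7],[-0.008,0.026,-0.002],0],[[0,0,-7],[-0.011,0.024,-0.002],0],[[0,0,-7],[-0.014,0.023,-0.002],0],[[0,0,-7],[-0.016,0.021,-0.002],0]]'
$H '[[[0,0,-7],[-0.019,0.019,-0.001],0],[[0,0,-7],[-0.021,0.017,-0.002],0],[[0,0,-7],[-0.023,0.014,-0.001],0],[[0,0,-7],[-0.024,0.011,-0.002],0],[[0,0,-7],[-0.025,0.008,-0.001],0]]'
$H '[[[0,0,-7],[-0.026,0.005,-0.002],0],[[0,0,-7],[-0.026,0.002,-0.001],0],[[0,0,-7],[-0.027,-0.002,-0.002],0],[[0,0,0],[0,0,0],0],[[0,0,0],[0,0,0],0]]'
python3 - <<'E'
from h import *
im=wristshot("w7"); p=im["pixels"]; print(im["pose"][:3,3].round(1))
hsv=cv2.cvtColor(p,cv2.COLOR_RGB2HSV)
cv2.imwrite("pics/w7.png",p[:,:,::-1])
E
python3 plan.py 517 -345 60 80.5
```

```text
clock: 13.67
eef_pos: [588.4, -146.0, 186.3]
tool_rot: [-3.139, 0.007, 0.435]
force: [-0.7, 0.4, 0.1]
width: 85.3
gripper_force: 0.0
clock: 14.08
eef_pos: [543.1, -271.5, 193.7]
tool_rot: [-3.136, 0.002, 1.045]
force: [0.1, -0.5, -0.9]
width: 85.1
gripper_force: 0.0
clock: 14.5
eef_pos: [515.6, -347.4, 198.5]
tool_rot: [-3.135, 0.0, 1.401]
force: [-0.1, 0.4, -0.8]
width: 85.2
gripper_force: 0.0
[ 528.3 -281.2  341.7]
-> [517.0, -345.0, 60.0, 80.5] n=4 from [ 516.7 -345.3  199. ] turn [-0.3 -0.  -0.1]
[[-0.1, -0.0, -0.0], [0.0, 0.0, 0.035]]
[[-0.1, -0.0, -0.0], [0.0, 0.0, 0.035]]
[[-0.1, -0.0, -0.0], [0.0, 0.0, 0.034]]
[[-0.1, -0.0, -0.0], [0.0, 0.001, 0.035]]
```

View pics/w7.png

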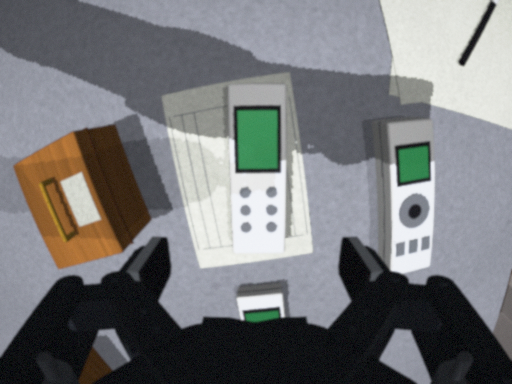

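Run:
```python
from h import *
im=load("w7.npz")
c=[wonz(im,q,38) for q in ((229,85),(284,84),(286,253),(233,252))]
print(np.round(c,1)); m=np.mean(c,0);print("centre",m.round(1),[np.linalg.norm(c[i]-c[(i+1)%4]).round(1) for i in range(4)])
d=c[0]+c[1]-c[2]-c[3];print(np.degrees(np.arctan2(d[1],d[0])))
```

```text
[[ 505.7 -251.6   38. ]
 [ 560.4 -259.9   38. ]
 [ 535.2 -444.1   38. ]
 [ 475.4 -432.5   38. ]]
centre [ 519.2 -347.    38. ] [np.float64(55.3), np.float64(185.9), np.float64(60.8), np.float64(183.4)]
81.36566017785998
```

```bash
H="python3 -m handwheel"
$H '[[[0,0,-0.4],[-0.001,0.001,0.04],0],[[0,0,-0.4],[0,0.001,0.04],0],[[0,0,0],[0,0.001,0.04],0],[[0,0,0],[0,0,0.04],0],[[0,0,0],[0,0,0.029],0]]'
$H '[[[0,0,0],[0,0,0],0],[[0,0,0],[0,0,0],0.3],[[0,0,0],[0,0,0],0.6],[[0,0,0],[0,0,0],0.6],[[0,0,0],[0,0,0],0.6]]'
$H '[[[0,0,0],[0,0,0],0.6],[[0,0,0],[0,0,0],0.6]]'
```

```text
clock: 14.97
eef_pos: [518.7, -343.8, 7.9]
tool_rot: [-3.134, -0.001, 1.422]
force: [-0.6, -0.4, -0.5]
width: 85.3
gripper_force: 0.0
clock: 15.38
eef_pos: [521.4, -347.3, 14.3]
tool_rot: [3.141, 0.003, 1.42]
force: [-1.0, 1.5, 2.3]
width: 58.8
gripper_force: 68.7
clock: 15.55
eef_pos: [521.4, -347.2, 14.2]
tool_rot: [3.141, 0.002, 1.42]
force: [-0.8, 2.3, 6.5]
width: 58.6
gripper_force: 69.2
```

```bash
H="python3 -m handwheel"
$H '[[[0,0,0],[0,0,-0.02],0.6],[[0,0,0],[0,0,-0.04],0.6],[[0,0,0],[0,0,-0.04],0.6],[[0,0,0],[0,0,-0.04],0.6],[[0,0,0],[0,0,-0.03],0.6]]'
python3 plan.py 597 -14 175 79.5
```

```text
clock: 15.97
eef_pos: [520.9, -347.1, 185.5]
tool_rot: [-3.141, 0.003, 1.42]
force: [0.3, -0.8, -3.7]
width: 58.7
gripper_force: 67.8
-> [597.0, -14.0, 175.0, 79.5] n=9 from [ 520.9 -347.1  185.5] turn [-0.   0.2  1.8]
[[-0.0, 0.0, 0.2], [0.038, 0.003, 0.001]]
[[-0.0, 0.0, 0.2], [0.038, 0.003, 0.001]]
[[-0.0, 0.0, 0.2], [0.038, 0.002, 0.001]]
[[-0.0, 0.0, 0.2], [0.038, 0.002, 0.001]]
[[-0.0, 0.0, 0.2], [0.038, 0.002, 0.001]]
[[-0.0, 0.0, 0.2], [0.038, 0.002, 0.001]]
[[-0.0, 0.0, 0.2], [0.038, 0.002, 0.001]]
[[-0.0, 0.0, 0.2], [0.038, 0.002, 0.001]]
[[-0.0, 0.0, 0.2], [0.037, 0.002, 0.002]]
```

```bash
H="python3 -m handwheel"
$H '[[[0,0,0.2],[0.038,0.003,0],0.6],[[0,0,0.2],[0.038,0.003,0],0.6],[[0,0,0.2],[0.038,0.002,0],0.6],[[0,0,0.2],[0.038,0.002,0],0.6],[[0,0,0.2],[0.038,0.002,0],0.6]]'
$H '[[[0,0,0.2],[0.038,0.002,0.001],0.6],[[0,0,0.2],[0.038,0.002,0.002],0.6],[[0,0,0.2],[0.038,0.002,0.002],0.6],[[0,0,0.2],[0.033,0.002,0.002],0.6],[[0,0,0],[0,0,0],0.6]]'
$H '[[[0,0,0],[0,0,0],0.6]]'
python3 - <<'E'
from h import *
from plan import *
im=wristshot("w8"); p=im["pixels"]; s=ctrl.read_state(); z=s["eef_pos"][2]+38-12.5
# top-face white mask of the held monitor: print far end corners by colour
g=p.min(2); cv2.imwrite("pics/w8.png",p[:,:,::-1])
plan([598.5,-14,100,79.5])
E
```

```text
clock: 16.38
eef_pos: [561.7, -159.8, 181.9]
tool_rot: [-3.139, 0.002, 1.401]
force: [0.9, -0.9, -4.8]
width: 58.6
gripper_force: 67.8
clock: 16.8
eef_pos: [596.4, -6.4, 175.3]
tool_rot: [-3.14, -0.007, 1.4]
force: [0.9, 1.9, -4.6]
width: 58.6
gripper_force: 67.7
clock: 16.88
eef_pos: [595.3, -14.2, 174.6]
tool_rot: [-3.139, 0.0, 1.394]
force: [0.2, -0.6, -5.0]
width: 58.3
gripper_force: 67.7
-> [598.5, -14, 100, 79.5] n=2 from [594.9 -17.3 174.3] turn [-0.2  0.2  0.2]
[[-0.1, 0.1, 0.1], [0.002, 0.002, 0.037]]
[[-0.1, 0.1, 0.1], [0.002, 0.001, 0.037]]
```

View pics/w8.png

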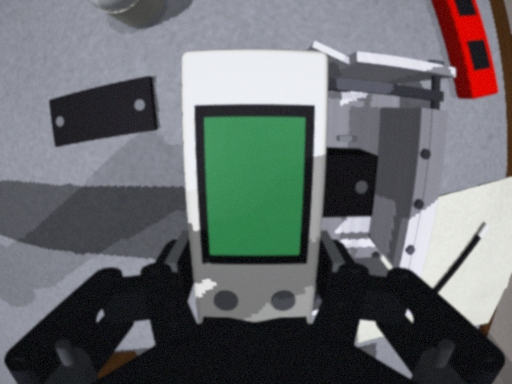

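Run:
```python
from h import *
im=load("w8.npz")
print("dot",wonz(im,(361,187),62).round(1))
for z in(198,202):
    a,b=wonz(im,(183,54),z),wonz(im,(328,54),z);d=b-a;print(z,a.round(1),b.round(1),np.linalg.norm(d).round(1),"norm yaw",np.degrees(np.arctan2(d[1],d[0])).round(1))
    e=np.array([-d[1],d[0],0])/np.linalg.norm(d);print("centre",((a+b)/2-94*e).round(1))
```

```text
dot [692.9 -32.5  62. ]
198 [583.5  80.4 198. ] [641.1  70.1 198. ] 58.5 norm yaw -10.1
centre [595.8 -17.2 198. ]
202 [584.4  79.5 202. ] [640.   69.5 202. ] 56.5 norm yaw -10.1
centre [595.6 -18.  202. ]
```

```bash
H="python3 -m handwheel"
$H '[[[0,0,0.2],[0.002,0.001,0.035],0.6],[[0,0,0.2],[0.002,0.001,0.035],0.6],[[0,0,0],[0,0,0.02],0.6],[[0,0,0],[0,0,0],0.6],[[0,0,0],[0,0,0],0.6]]'
$H '[[[0,0,0],[0,0,0.003],0.6],[[0,0,0],[0,0,0.002],0.6],[[0,0,0],[0,0,0],0.6]]'
```

```text
clock: 17.35
eef_pos: [596.8, -16.2, 83.7]
tool_rot: [-3.136, 0.003, 1.379]
force: [0.5, 0.0, -4.4]
width: 59.0
gripper_force: 67.6
clock: 17.6
eef_pos: [598.5, -14.6, 80.5]
tool_rot: [-3.141, 0.002, 1.381]
force: [-0.5, -0.2, -3.7]
width: 58.6
gripper_force: 67.7
```

```bash
H="python3 -m handwheel"
$H '[[[0,0,0],[0,0,0.003],0.6],[[0,0,0],[0,0,0.001],0.6],[[0,0,0],[0,0,0],0.6]]'
$H '[[[0,0,0],[0,0,0.002],0.6],[[0,0,0],[0,0,0],0.6]]'
```

```text
clock: 17.85
eef_pos: [598.2, -14.4, 76.2]
tool_rot: [-3.14, 0.002, 1.381]
force: [-1.3, -0.2, 2.2]
width: 58.8
gripper_force: 68.3
clock: 18.02
eef_pos: [598.2, -14.3, 76.1]
tool_rot: [-3.14, 0.003, 1.381]
force: [-5.5, -1.3, 16.7]
width: 58.5
gripper_force: 70.4
```

```bash
H="python3 -m handwheel"
$H '[[[0,0,0],[0,0,0],0],[[0,0,0],[0,0,0],0],[[0,0,0],[0,0,0],0],[[0,0,0],[0,0,0],0]]'
$H '[[[0,0,0],[0,0,-0.02],0],[[0,0,0],[0,0,-0.03],0],[[0,0,0],[0,0,-0.04],0],[[0,0,0],[0,0,-0.03],0],[[0,0,0],[0,0,0],0]]'
python3 plan.py 539 -3 175 -10.5
```

```text
clock: 18.35
eef_pos: [597.9, -14.1, 73.3]
tool_rot: [-3.139, 0.001, 1.382]
force: [-0.5, 0.6, -0.1]
width: 85.2
gripper_force: 0.0
clock: 18.77
eef_pos: [602.1, -12.9, 199.5]
tool_rot: [3.134, -0.001, 1.381]
force: [-0.1, 0.5, -0.8]
width: 85.4
gripper_force: 0.0
-> [539.0, -3.0, 175.0, -10.5] n=13 from [602.1 -12.9 199.5] turn [ 0.3 -0.4 89.7]
[[0.0, -0.0, 6.9], [-0.0, -0.005, 0.002]]
[[0.0, -0.0, 6.9], [-0.001, -0.005, 0.002]]
[[0.0, -0.0, 6.9], [-0.001, -0.005, 0.002]]
[[0.0, -0.0, 6.9], [-0.002, -0.004, 0.002]]
[[0.0, -0.0, 6.9], [-0.002, -0.004, 0.002]]
[[0.0, -0.0, 6.9], [-0.003, -0.004, 0.002]]
[[0.0, -0.0, 6.9], [-0.003, -0.004, 0.002]]
[[0.0, -0.0, 6.9], [-0.004, -0.003, 0.002]]
[[0.0, -0.0, 6.9], [-0.004, -0.003, 0.002]]
[[0.0, -0.0, 6.9], [-0.005, -0.002, 0.002]]
[[0.0, -0.0, 6.9], [-0.005, -0.001, 0.001]]
[[0.0, -0.0, 6.9], [-0.005, -0.001, 0.002]]
[[0.0, -0.0, 6.9], [-0.004, -0.001, 0.001]]
```

```bash
H="python3 -m handwheel"
$H '[[[0,0,6.9],[0,-0.005,0.002],0],[[0,0,6.9],[-0.001,-0.005,0.002],0],[[0,0,6.9],[-0.001,-0.005,0.002],0],[[0,0,6.9],[-0.002,-0.004,0.002],0],[[0,0,6.9],[-0.002,-0.004,0.002],0]]'
$H '[[[0,0,6.9],[-0.003,-0.004,0.002],0],[[0,0,6.9],[-0.003,-0.004,0.002],0],[[0,0,6.9],[-0.004,-0.003,0.002],0],[[0,0,6.9],[-0.004,-0.003,0.002],0],[[0,0,6.9],[-0.005,-0.002,0.002],0]]'
$H '[[[0,0,6.9],[-0.005,-0.001,0.001],0],[[0,0,6.9],[-0.005,-0.001,0.002],0],[[0,0,6.9],[-0.004,-0.001,0.001],0],[[0,0,0],[0,0,0],0],[[0,0,0],[0,0,0],0]]'
python3 - <<'E'
from h import *
from plan import *
im=wristshot("w9"); p=im["pixels"]; s=ctrl.read_state(); print(s["qpos"].round(2))
g=p.min(2)
# predicted monitor corners (z=100) in dock frame centre -131
yaw=np.radians(-10.5);R=np.array([[np.cos(yaw),-np.sin(yaw)],[np.sin(yaw),np.cos(yaw)]]);o=np.array([728,-38.3])
for d in((-162,94),(-162,-94),(-101,94),(-101,-94),(-162,0)): print(d,wproj(im,[*(o+R@d),100]).round(1))
# green screen
hsv=cv2.cvtColor(p,cv2.COLOR_RGB2HSV); m=cv2.inRange(hsv,(45,90,40),(85,255,255))
n,l,st,ce=cv2.connectedComponentsWithStats(m)
for i in range(1,n):
    if st[i,4]>150:
        q,_=cv2.findContours((l==i).astype(np.uint8),0,2);r=cv2.minAreaRect(q[0]);b=np.array([wonz(im,x,100) for x in cv2.boxPoints(r)])
        dk=(b[:,:2]-o)@R; print("screen",ce[i].round(0),"dock frame corners",dk.round(1).tolist())
plan([539,-3,60,-10.5])
E
```

```text
clock: 19.18
eef_pos: [573.8, -10.2, 182.7]
tool_rot: [-3.14, 0.004, 0.773]
force: [1.2, -1.4, -1.2]
width: 85.6
gripper_force: 0.0
clock: 19.6
eef_pos: [548.9, -5.7, 172.8]
tool_rot: [3.141, 0.004, 0.171]
force: [1.0, 0.4, 0.2]
width: 85.3
gripper_force: 0.0
clock: 20.02
eef_pos: [535.0, -3.6, 169.2]
tool_rot: [3.14, 0.003, -0.18]
force: [0.3, 0.1, 0.1]
width: 85.6
gripper_force: 0.0
[ 0.07  0.55 -0.18  1.9   0.15  0.71 -1.94]
(-162, 94) [128.7 159.7]
(-162, -94) [374.2 159.9]
(-101, 94) [125.2  80. ]
(-101, -94) [377.9  80. ]
(-162, 0) [251.  157.9]
screen [203. 116.] dock frame corners [[-107.9, 66.0], [-110.3, 4.3], [-152.6, 4.3], [-151.6, 67.4]]
-> [539, -3, 60, -10.5] n=3 from [535.4  -3.7 169.3] turn [0.1 0.2 0.2]
[[0.0, 0.1, 0.1], [0.001, -0.001, 0.036]]
[[0.0, 0.1, 0.1], [0.001, -0.0, 0.037]]
[[0.0, 0.1, 0.1], [0.002, -0.001, 0.036]]
```

```bash
H="python3 -m handwheel"
$H '[[[0,0,0],[0,0,0.035],0],[[0,0,0.1],[0,0,0.037],0],[[0,0,0],[0,0,0.036],0],[[0,0,0],[0,0,0],0],[[0,0,0],[0,0,0],0]]'
python3 plan.py 554 -5.8 60 -10.5
$H '[[[0,0,0],[0.008,0,0],0],[[0,0,0],[0.008,0,0],0],[[0,0,0],[0.005,0,0],0],[[0,0,0],[0,0,0],0]]'
```

```text
clock: 20.48
eef_pos: [533.6, -4.0, 60.2]
tool_rot: [3.139, 0.007, -0.184]
force: [-0.5, 0.6, 0.8]
width: 85.3
gripper_force: 0.0
-> [554.0, -5.8, 60.0, -10.5] n=1 from [533.6  -4.   60.2] turn [ 0.1  0.4 -0.1]
[[0.1, 0.4, -0.1], [0.02, -0.002, 0.0]]
clock: 20.82
eef_pos: [558.4, -8.2, 63.4]
tool_rot: [3.141, -0.002, -0.186]
force: [1.6, -0.2, 1.2]
width: 85.5
gripper_force: 0.0
```

```bash
H="python3 -m handwheel"
$H '[[[0,0,0],[0.01,0,0],0],[[0,0,0],[0.01,0,0],0],[[0,0,0],[0.01,0,0],0],[[0,0,0],[0,0,0],0]]'
$H '[[[0,0,0],[0.01,0,0],0],[[0,0,0],[0.01,0,0],0],[[0,0,0],[0.01,0,0],0],[[0,0,0],[0,0,0],0]]'
```

```text
clock: 21.15
eef_pos: [586.4, -13.7, 62.4]
tool_rot: [3.14, 0.001, -0.186]
force: [-0.4, 0.8, -0.0]
width: 85.4
gripper_force: 0.0
clock: 21.48
eef_pos: [615.8, -19.2, 62.0]
tool_rot: [3.14, 0.001, -0.186]
force: [0.5, -0.2, -0.4]
width: 85.8
gripper_force: 0.0
```

```bash
cat > chk.py <<'E'
from h import *
from cell import ctrl
im=wristshot("chk"); p=im["pixels"]; yaw=np.radians(-10.5);R=np.array([[np.cos(yaw),-np.sin(yaw)],[np.sin(yaw),np.cos(yaw)]]);o=np.array([728,-38.3])
s=ctrl.read_state();print("tcp dock",((s["eef_pos"][:2]-o)@R).round(1),s["eef_pos"][2].round(1),s["force"].round(1))
hsv=cv2.cvtColor(p,cv2.COLOR_RGB2HSV); m=cv2.inRange(hsv,(45,90,30),(85,255,255))
n,l,st,ce=cv2.connectedComponentsWithStats(m)
for i in range(1,n):
    if st[i,4]>150:
        q,_=cv2.findContours((l==i).astype(np.uint8),0,2);b=np.array([wonz(im,x,100) for x in cv2.boxPoints(cv2.minAreaRect(q[0]))]);print("screen",st[i].tolist(),((b[:,:2]-o)@R).round(1).tolist())
E
python3 chk.py
```

```text
tcp dock [-114.3   -1.7] 61.9 [ 0.3 -0.  -0.6]
screen [81, 130, 156, 110, 15732] [[-49.8, 65.7], [-51.7, 4.0], [-93.6, 4.1], [-97.3, 73.1]]
```

```bash
H="python3 -m handwheel"
$H '[[[0,0,0],[0.01,0,0],0],[[0,0,0],[0.01,0,0],0],[[0,0,0],[0.01,0,0],0],[[0,0,0],[0.005,0,0],0],[[0,0,0],[0,0,0],0]]'
$H '[[[0,0,0],[0.003,0,0],0],[[0,0,0],[0.002,0,0],0],[[0,0,0],[0,0,0],0]]'; python3 chk.py
```

```text
clock: 21.95
eef_pos: [649.2, -25.5, 61.3]
tool_rot: [3.14, 0.002, -0.186]
force: [-0.6, -0.7, 0.0]
width: 85.3
gripper_force: 0.0
clock: 22.2
eef_pos: [653.4, -26.2, 61.2]
tool_rot: [3.14, 0.004, -0.186]
force: [-3.5, 0.4, 3.2]
width: 85.5
gripper_force: 1.8
tcp dock [-75.6  -1.7] 61.2 [-3.4  0.7  1.7]
screen [80, 131, 157, 110, 15913] [[-11.5, 65.6], [-13.6, 3.8], [-55.3, 4.1], [-58.7, 73.4]]
```

```bash
H="python3 -m handwheel"
$H '[[[0,0,0],[0.003,0,0],0],[[0,0,0],[0,0,0],0]]'
$H '[[[0,0,0],[0.003,0,0],0],[[0,0,0],[0,0,0],0]]'; python3 chk.py
```

```text
clock: 22.42
eef_pos: [656.2, -26.8, 61.1]
tool_rot: [3.14, 0.004, -0.185]
force: [-4.7, 0.5, 3.1]
width: 85.5
gripper_force: 2.4
clock: 22.58
eef_pos: [656.2, -26.8, 60.8]
tool_rot: [3.139, 0.01, -0.184]
force: [-11.3, 1.2, 8.3]
width: 85.6
gripper_force: 5.7
tcp dock [-72.7  -1.7] 60.8 [-11.    1.2   6.9]
screen [79, 137, 158, 105, 15158] [[-11.4, 65.9], [-12.7, 3.9], [-52.3, 3.8], [-56.6, 73.3]]
```

```bash
H="python3 -m handwheel"
$H '[[[0,0,0],[0.004,0,0],0],[[0,0,0],[0,0,0],0]]'
$H '[[[0,0,0],[0.003,0,0],0],[[0,0,0],[0,0,0],0]]'; python3 chk.py
```

```text
clock: 22.8
eef_pos: [656.0, -26.7, 60.4]
tool_rot: [3.138, 0.019, -0.184]
force: [-20.8, 2.3, 13.1]
width: 85.9
gripper_force: 10.1
clock: 22.97
eef_pos: [655.8, -26.6, 60.2]
tool_rot: [3.137, 0.025, -0.184]
force: [-25.9, 4.3, 19.0]
width: 85.5
gripper_force: 13.5
tcp dock [-73.1  -1.6] 60.2 [-26.    3.8  18.3]
screen [77, 140, 160, 104, 15221] [[-55.4, 74.9], [-10.9, 65.8], [-13.4, 3.5], [-52.6, 4.3]]
```

```bash
H="python3 -m handwheel"
$H '[[[0,0,0],[-0.015,0,0],0],[[0,0,0],[-0.03,0,0],0],[[0,0,0],[-0.01,0,-0.03],0],[[0,0,0],[0,0,-0.04],0],[[0,0,0],[0,0,-0.04],0]]'
$H '[[[0,0,0],[0.025,0,-0.02],0],[[0,0,0],[0,0,0],0],[[0,0,0],[0,0,0],0]]'; python3 chk.py
python3 - <<'E'
from h import *
from cell import ctrl
im=load("chk.npz");yaw=np.radians(-10.5);R=np.array([[np.cos(yaw),-np.sin(yaw)],[np.sin(yaw),np.cos(yaw)]]);o=np.array([728,-38.3]);g=im["pixels"].astype(float).mean(2)
def prof(y,z,xs):
    r=[]
    for x in xs:
        u,v=wproj(im,[*(o+R@[x,y]),z]); r.append(int(cv2.getRectSubPix(g.astype(np.float32),(1,1),(float(u),float(v)))[0,0]) if 0<v<384 else -1)
    return r
xs=list(range(-80,16,3));print(xs)
print("y=-40 z100",prof(-40,100,xs)); print("y=-60",prof(-60,100,xs))
for y in (-92,-86,-80,80,86,92): print("arm y",y,"z113",prof(y,113,xs))
S=ctrl.get_image("scene");S0=load("scene0.npz");np.savez("scene1.npz",**S)
for nm,I in (("before",S0),("now",S)):
    gg=I["pixels"].astype(float).mean(2)
    for y in(86,-86):
        print(nm,y)
        for z in range(88,150,6):
            print(z,[int(gg[tuple(np.round(proj(I,[*(o+R@[x,y]),z])[::-1]).astype(int))]) for x in range(-95,10,8)])
E
```

```text
clock: 23.43
eef_pos: [612.6, -18.5, 171.9]
tool_rot: [3.14, 0.003, -0.185]
force: [1.8, 0.1, 0.0]
width: 85.2
gripper_force: 0.0
clock: 23.68
eef_pos: [640.5, -23.7, 193.1]
tool_rot: [3.141, -0.004, -0.187]
force: [-1.0, 0.4, -1.6]
width: 85.3
gripper_force: 0.0
tcp dock [-90.9  -1.8] 191.3 [-0.4  0.1 -0.8]
screen [498, 82, 14, 32, 410] [[27.6, -249.9], [31.5, -272.1], [-1.8, -273.4], [-4.5, -251.1]]
screen [168, 100, 79, 53, 3976] [[-10.1, 66.4], [-10.9, 3.3], [-52.2, 2.6], [-52.7, 67.1]]
[-80, -77, -74, -71, -68, -65, -62, -59, -56, -53, -50, -47, -44, -41, -38, -35, -32, -29, -26, -23, -20, -17, -14, -11, -8, -5, -2, 1, 4, 7, 10, 13]
y=-40 z100 [239, 239, 237, 238, 237, 228, 220, 161, 166, 161, 89, 83, 82, 88, 163, 165, 164, 166, 165, 132, 84, 83, 69, 134, 182, 101, 104, 217, 239, 241, 241, 240]
y=-60 [239, 238, 230, 238, 231, 232, 220, 236, 242, 241, 168, 143, 143, 155, 241, 242, 242, 242, 242, 209, 140, 141, 124, 156, 239, 239, 237, 229, 240, 241, 241, 241]
arm y -92 z113 [120, 76, 77, 78, 76, 80, 78, 76, 79, 77, 74, 78, 75, 79, 76, 76, 81, 75, 78, 77, 75, 77, 77, 78, 76, 76, 7
[... 3153 characters left out ...]
, 109]
94 [167, 170, 156, 135, 195, 179, 227, 212, 220, 221, 216, 123, 101, 107]
100 [174, 156, 92, 132, 203, 207, 203, 208, 198, 228, 216, 173, 72, 95]
106 [182, 99, 70, 102, 80, 181, 175, 176, 107, 84, 198, 177, 88, 95]
112 [206, 87, 64, 66, 59, 75, 99, 98, 76, 62, 69, 121, 96, 68]
118 [129, 137, 73, 86, 66, 61, 77, 70, 69, 71, 72, 73, 78, 82]
124 [121, 204, 122, 91, 93, 76, 88, 83, 82, 83, 86, 87, 96, 97]
130 [123, 133, 197, 106, 109, 127, 94, 95, 93, 94, 121, 122, 123, 119]
136 [116, 110, 138, 132, 154, 142, 143, 113, 121, 156, 156, 156, 157, 146]
142 [72, 78, 78, 170, 158, 171, 166, 157, 166, 194, 194, 195, 194, 195]
148 [72, 75, 73, 75, 149, 166, 145, 143, 141, 230, 230, 231, 229, 229]
```

```bash
python3 -m handwheel '[[[0,0,0],[-0.02,0,-0.03],0],[[0,0,0],[0,0,0],0],[[0,0,0],[0,0,0],0]]'; python3 -c "
from cell import ctrl
print(ctrl.finish_job())"
```

```text
clock: 24.03
eef_pos: [617.4, -18.9, 221.2]
tool_rot: [3.14, 0.003, -0.185]
force: [-0.6, 0.7, -0.2]
width: 85.4
gripper_force: 0.0
the job is handed in; nothing more can be done
None
```

I docked monitor_38 on the 35 mm and 15 mm plates (88 mm under the 90 mm bar, so 2 mm of play) and pushed it to a firm stop; the camera shows the catch down where it was before, and I handed the job in at 24 s without the verdict being returned.

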